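# Dry-fit two interlocking plates in the keyed glue-up tray

## Task

Dry-fit the two pale maple joint plates in the plywood glue-up tray: slide them over the bench, one behind the other, into its open front, so that the tray's inner key, the notched plate and the tongued plate interlock in the only order that closes up, both lying flat and pushed fully home with no gaps. Only push or drag the plates along the bench, do not pick them up, and leave the other things on the bench where they are.

Things in the scene. Friction and masses are not known exactly. Their poses are not given: they have to be found in the camera images.
- tray: Plywood tray fixed to the bench, open towards the robot; walls 24 mm high, 14 thick; its floor is the bench top. Origin: bench level, middle of the throat (front end of the straight side walls); x points in, y left. Inside y -50 to 50 mm, x 0 to 106. In front, cheeks flare to a 122 mm opening at x = -28. A fixed key block fills x 86 to 106, y -10 to 30.
- home_notched (a point): Where the notched plate's origin lies when fully home over the key: tray x = 73 mm, y = 0, bench level. Axes as the tray's; the plate's axes are then parallel to them.
- home_tongue (a point): Where the tongued plate's origin lies when fully home behind the notched one, tongue in its near notch: tray x = 12.5 mm, y = 0, bench level. Axes as the tray's and, when home, the plate's. Its near edge then stands out 15 mm in front of the throat (x = -15).
- notched_plate: Loose maple plate 66 (x) by 97 (y) by 20 mm, about 0.16 kg, left or right of the lane before the tray. Origin: centre of the underside, z up. Its +x edge, facing the tray end within 0.3 rad, has a notch 22 mm deep over y -12 to 32 that fits the key; the -x edge has one 22 mm deep over y -17 to 17 for the tongue. Its sides (y = +-48.5) are straight.
- tongue_plate: Loose maple plate on the other side of the lane: body 55 (x) by 97 (y) by 20 mm, about 0.16 kg. Origin: centre of the body (without tongue), underside, z up. A tongue 30 mm wide (y -15 to 15) sticks out 20 mm from its +x edge, to x = 47.5; it faces the tray end within 0.3 rad. The -x edge (x = -27.5) and the sides are straight.
- maple_block: Bystander, leave alone: small maple block 30x62x22 mm just right of the tray's mouth. Origin at the centre of its underside.
- little_plane: Bystander, leave alone: tiny wooden plane 27x60x36 mm left of the tray. Origin at the centre of its underside.
- glue_bottle: Bystander, leave alone: white glue bottle, 49 mm across, 156 mm tall, standing left of the far end of the tray. Origin at the centre of its foot.
- hammer: Bystander, leave alone: small hammer 243x92x23 mm lying at the right of the bench. Origin at its middle, underside.
- chisel: Bystander, leave alone: chisel with wooden handle 237x26x30 mm lying right of the work, before the hammer. Origin at its middle, underside.
Mind the look-alikes: they are no part of the job. What is shaped like the tongue_plate but pink is not meant.

How it is judged:
At the end, for the whole second after the job is handed in: Both plates lie flat and at rest in the tray, parallel to it within 0.05 rad and within 4 mm of its centre line; the notched plate is over the key within 4 mm of fully home, and the tongued plate is behind it, tongue in the notch, within 6 mm of fully home (all gaps added) (x of notched_plate in the frame of tray between 0.069 and 0.077 m and y of notched_plate in the frame of tray between -0.004 and 0.004 m and z of notched_plate in the frame of tray between -0.004 and 0.004 m and angle between the x axis of each of notched_plate, tongue_plate and the x axis of tray, either way round below 0.05 rad and angle between each of notched_plate, tongue_plate's own z axis and vertical below 0.05 rad and linear speed of each of notched_plate, tongue_plate below 0.01 m/s and x of tongue_plate in the frame of tray between 0.0065 and 0.0165 m and y of tongue_plate in the frame of tray between -0.004 and 0.004 m and z of tongue_plate in the frame of tray between -0.004 and 0.004 m); the robot touches nothing.
It fails at once if a plate is lifted more than 15 mm off the bench (height (world z) of any of notched_plate, tongue_plate above 0.015 m).
It fails at once if a bystander (small maple block, little plane, glue bottle, hammer or chisel) is shifted by more than 30 mm (distance of any of maple_block, little_plane, glue_bottle, hammer, chisel from where it was at the start of the episode above 0.03 m).
It fails at once if the glue bottle is knocked over (angle between glue_bottle's own z axis and vertical above 0.5 rad).
It also fails if it takes over 69 s, if anything falls off the work surface, if the arm or the gripper's body presses on something with over 40 N, if the wrist force passes 120 N, or if a joint passes its speed limit or range.

## Robot

A 7-joint arm with a two-finger parallel gripper is mounted at the origin on a cart in front of the work surface, level with it; the furniture and walls round the work are solid. World frame = base frame: x ahead of the robot, y to its left, z up, the work surface at z = 0. Lengths are in m, angles in rad, forces in N, time in s.
With the tool pointing down it reaches from about 0.4 to 0.9 m from the base axis. Payload 5.5 kg.
Tool frame: the origin (TCP) lies midway between the tips of the shut fingers; the grasp point (between the pads) lies 19 mm behind it (manip.grip_depth is the distance from the TCP to the grasp point, in m); z points along the fingers, y is the line along which they close (so a half turn about z gives the same grasp; the last joint's range is limited). The gripper opens to 92 mm and grips with 3 to 60 N. Pads are 19 mm wide; open, the fingers measure 130 mm over their backs; the gripper's body (75 mm by 190 mm) begins 47 mm behind the grasp point.
Start: joints at [-0.885, 0.501, -0.427, 1.55, 0.221, 1.138, -0.21], TCP at [0.267, 0.593, 0.227] pointing down, gripper open.
Joint ranges: [-2.88, 2.88], [-0.31, 2.03], [-1.54, 1.56], [0.2, 2.42], [-1.41, 4.55], [0.19, 2.02], [-2.57, 2.57]. Speed limits (rad/s): [2.57, 2.57, 3.14, 3.14, 3.14, 3.14, 3.14].

## Interface

Orientations are given as a unit quaternion [x, y, z, w].
In Python, from bench import manip, effector, viewer gives the robot as it stands. Calls block until the motion is done:
- manip.move_pose(position, orientation): joint-space move of the TCP to a pose.
- manip.servo_line(position, ori=None, vel=0.15): straight line of the TCP; ori=None keeps the orientation; vel is the mean speed in m/s.
- manip.movej(angles): joint-space move.
- effector.open_jaws() and effector.close(f_grip=None): open the fingers fully, or close them until they stop; f_grip is the grip in N (None keeps the last).
- manip.sleep(seconds).
- manip.solve_ik(position, orientation): joint angles nearest the present ones, or None.
- viewer.get_image(name): name is "side" or "top" or "wrist"; returns the picture (420x560x3 uint8, red, green, blue); there is no depth.
- viewer.get_calibration(name): a dict with "vfov" (degrees; the focal length in pixels is half the picture's height over the tangent of half this angle, whatever the lens; pixels are square), "cx", "cy" (the principal point, pixels), "eye" and "attitude" of the camera in the world. Camera axes: x right, y down, z forward; pixel columns grow to the right and rows downward; lengths in m; the calibration is good to about 2 mm. A picture is of the moment at which its call begins: read the wrist's pose just before it. get_calibration takes no time and is no camera call; for the wrist camera it gives the pose at the moment of the call.
A pose or a line that the arm cannot do raises manip.PlanningError and nothing moves.
- manip.hand_in(): hands the job in; it is judged then, once.
Readings, each from a call of its own:
- manip.current_clock(): time.
- manip.current_q(): joint angles.
- manip.current_joint_velocities(): joint speeds.
- manip.current_tau(): joint torques, N m.
- manip.current_tool_pos(): TCP position.
- manip.current_tcp_rot(): TCP orientation.
- manip.current_force(): force on the tool from outside, world axes, zero at the start.
- manip.current_wrist_torque(): the same for the moment, N m.
- manip.current_finger_gap(): finger opening in m.
- manip.current_gripper_force(): force on a finger pad.
Only numpy, scipy, OpenCV 4.12 (cv2) and the standard library are available. Lean on these libraries where they do the work, as an engineer would, in place of code of your own. Each camera call takes 0.05 s, during which the arm holds its last target. There are 200 camera calls.

## Working session

There is one attempt and no reset: what is moved stays moved. The work goes in short steps, each a Python script; the robot and the scene stay as the last script left them, time stands still between calls to the robot, and variables do not carry over. Pictures are saved under pics/ and viewed, at most 10 in all, crops included, and the job is handed in when it is done.

```bash
ls; mkdir -p pics; python3 - <<'E'
from bench import manip, effector, viewer
import cv2
for n in("top","side"):
    im=viewer.get_image(n); cv2.imwrite(f"pics/{n}0.png",im[:,:,::-1]); print(n,viewer.get_calibration(n))
print(manip.current_clock(),manip.current_tcp_rot(),manip.current_tool_pos())
E
```

```text
pics
top {'vfov': 52.38770069947116, 'cx': 282.5438111308491, 'cy': 210.09984474766435, 'eye': array([ 0.35855111, -0.00119975,  1.17672542]), 'attitude': array([ 0.70689604, -0.70242618,  0.0556664 , -0.06161737])}
side {'vfov': 48.98802247408568, 'cx': 282.31269257989516, 'cy': 209.4677132533643, 'eye': array([ 0.22953745, -0.98530897,  0.96798154]), 'attitude': array([ 0.90273824, -0.14225146,  0.0704393 , -0.39983309])}
0.1 [ 2.09824762e-01  9.77738601e-01 -8.68881779e-04 -2.06899083e-04] [0.26652157 0.59215117 0.22576764]
```

View pics/top0.png

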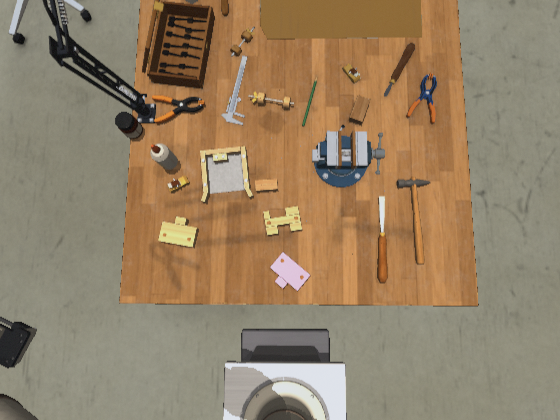

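View pics/side0.png

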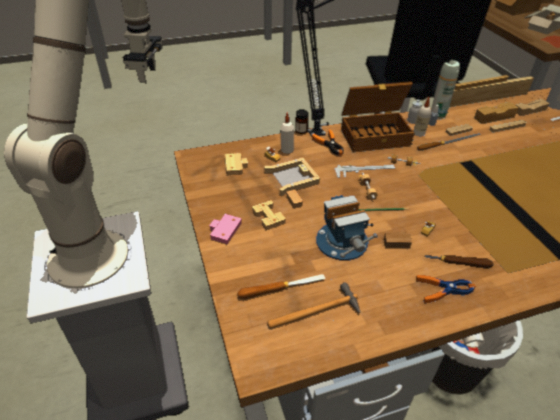

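The targets are the pale yellow plates: the tongued one at (178,233) and the notched one at (283,221). The pink tongued shape at (290,272) is the look-alike to leave alone. The tray is at (228,175), with the maple block at (266,186) and the little plane at (178,184). Next I'll get rough positions from the top view, then take wrist views from above.

```bash
cat > h.py <<'E'
from bench import manip, effector, viewer
import cv2, numpy as np
from scipy.spatial.transform import Rotation as R
def down(psi):            # tool pointing down, tool y at world angle psi
    a=(psi+np.pi/2)/2; return [np.cos(a),np.sin(a),0,0]
def cast(c,px,z):         # pixels -> world points at height z
    px=np.atleast_2d(np.asarray(px,float)); f=210/np.tan(np.radians(c["vfov"]/2))
    d=np.c_[(px-[c["cx"],c["cy"]])/f,np.ones(len(px))]
    d=R.from_quat(c["attitude"]).apply(d); e=np.asarray(c["eye"])
    return (e+d*((z-e[2])/d[:,2])[:,None])[:,:2]
def yellow(im,hi=(36,255,255),lo=(22,60,150)):
    hsv=cv2.cvtColor(im,cv2.COLOR_RGB2HSV); return cv2.inRange(hsv,lo,hi)
E
python3 - <<'E'
from h import *
c=viewer.get_calibration("top"); im=cv2.imread("pics/top0.png")[:,:,::-1].copy()
for n,p in dict(notched=(283,221),tongue=(178,233),tray=(228,175),throatL=(206,200),throatR=(249,195),block=(266,186),bottlefoot=(170,162)).items():
    print(n,cast(c,p,.02)[0].round(3), cv2.cvtColor(im[p[1]:p[1]+1,p[0]:p[0]+1],cv2.COLOR_RGB2HSV)[0,0])
w=viewer.get_calibration("wrist"); t=R.from_quat(manip.current_tcp_rot())
print(w["vfov"],t.inv().apply(w["eye"]-manip.current_tool_pos()),(t.inv()*R.from_quat(w["attitude"])).as_matrix().round(2))
n=cast(c,(283,221),.02)[0]
for psi in(0,np.pi):
  for z in(.3,.004): print(psi,z,manip.solve_ik([*n,z],down(psi)))
E
```

```text
notched [0.522 0.008] [ 22 109 223]
tongue [0.487 0.294] [ 27  94 223]
tray [0.651 0.162] [ 17  12 192]
throatL [0.579 0.221] [15 93 71]
throatR [0.594 0.102] [ 23  88 222]
block [0.62  0.056] [ 16 129 222]
bottlefoot [0.687 0.326] [19 36 78]
71.77103314368662 [ 0.07146673 -0.00049441 -0.15769889] [[-0.   -0.96 -0.27]
 [ 1.   -0.    0.  ]
 [-0.   -0.27  0.96]]
0 0.3 [-0.12029343  0.17190331  0.06125368  1.79423704 -0.01134525  1.17579125
 -0.05557441]
0 0.004 [-6.60969386e-02  5.79001353e-01 -3.23391250e-04  2.01564529e+00
  3.40246689e-04  5.46946063e-01 -6.66582305e-02]
3.141592653589793 0.3 [ 0.99715494  0.56212347 -1.45536839  1.76302059  0.57397472  1.34703355
  2.56162572]
3.141592653589793 0.004 [-0.96904129  1.22691132  1.34635959  2.04259342 -1.35096178  1.22402187
 -2.14582915]
```

```bash
python3 - <<'E'
from h import *
import json
for n,p in dict(tongue=(.487,.294),tray=(.63,.162),notched=(.522,.008)).items():
    manip.move_pose([*p,.2],down(0)); manip.sleep(.3)
    c=viewer.get_calibration("wrist"); im=viewer.get_image("wrist")
    cv2.imwrite(f"pics/w_{n}.png",im[:,:,::-1]); json.dump({k:np.asarray(v).tolist() for k,v in c.items()},open(f"pics/w_{n}.json","w"))
ims=[cv2.imread(f"pics/w_{n}.png") for n in("tongue","notched")]
cv2.imwrite("pics/pair.png",cv2.resize(np.vstack(ims),None,fx=.714,fy=.714)); print(manip.current_clock())
E
```

```text
4.1167
```

View pics/pair.png

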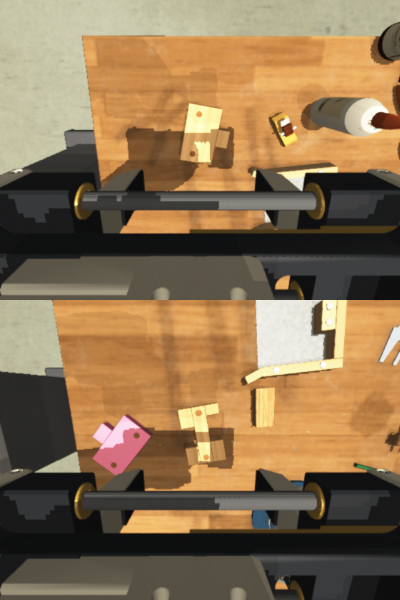

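View pics/w_tray.png

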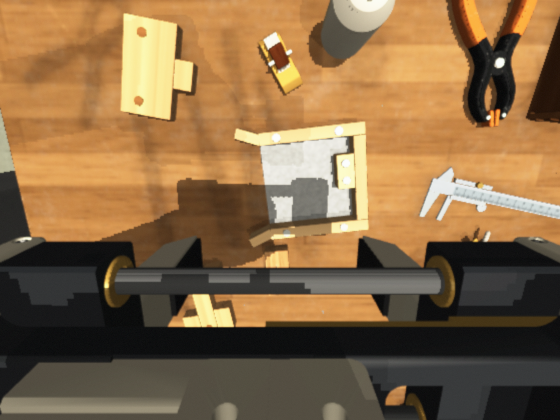

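Of the two wrist views, the upper one shows the pale tongued plate at about (202,135). The lower one shows the pale notched plate at about (200,433), with holes and two notches, and the pink one at (120,445). In the tray view, the tray mouth faces image left at (262,185), the key is at (345,170) and the tongued plate is at (150,68). The hand shades the notched plate, so I'll take a clearer view and enlarge it.

```bash
python3 - <<'E'
from h import *
import json
manip.move_pose([.57,-.06,.2],down(0)); manip.sleep(.3)
c=viewer.get_calibration("wrist"); im=viewer.get_image("wrist")
cv2.imwrite("pics/w_n2.png",im[:,:,::-1]); json.dump({k:np.asarray(v).tolist() for k,v in c.items()},open("pics/w_n2.json","w"))
a=cv2.imread("pics/w_tray.png"); b=cv2.imread("pics/w_n2.png")
T=cv2.resize(a[110:250,225:385],None,fx=2.5,fy=2.5,interpolation=cv2.INTER_CUBIC)
f=cast(c,[[280,150]],.02); print(f)
N=cv2.resize(b[0:225,100:420],(400,281)); 
K=cv2.resize(a[0:140,90:250],(400,350))
out=np.zeros((350+281,800,3),np.uint8)[:600]; out[:350,:400]=T; out[:350,400:]=K; out[350:600,:400]=N[:250]
cv2.imwrite("pics/crops.png",out)
for n,z in(("tray",.02),("n2",.02)):
    c={k:np.array(v) for k,v in json.load(open(f"pics/w_{n}.json")).items()}; im=cv2.imread(f"pics/w_{n}.png")[:,:,::-1].copy()
    m=yellow(im); m=cv2.morphologyEx(m,cv2.MORPH_CLOSE,np.ones((5,5)))
    for k in cv2.findContours(m,cv2.RETR_EXTERNAL,cv2.CHAIN_APPROX_NONE)[0]:
        if cv2.contourArea(k)<600: continue
        w=cast(c,k[:,0],z); r=cv2.minAreaRect((w*1000).astype(np.float32))
        print(n,cv2.boundingRect(k),cv2.contourArea(k),np.round(r[0],1),np.round(r[1],1),round(r[2],1))
E
```

```text
[[ 0.57061362 -0.01277132]]
tray (183, 294, 50, 33) 871.0 [532.5  -1.5] [66.  49.2] 0.0
tray (235, 122, 133, 111) 2680.0 [658.2 172.3] [152.  129.5] 3.2
tray (121, 14, 72, 105) 5227.0 [498.3 293.5] [95.9 73.1] 79.9
n2 (205, 81, 73, 97) 3459.0 [527.7   8.6] [65.  96.4] 9.7
n2 (320, 57, 26, 60) 1185.5 [627.3  54.5] [26.8 60.2] 4.7
n2 (302, 0, 144, 48) 1838.0 [665.6 115.3] [147.5  21.5] 9.4
```

View pics/crops.png

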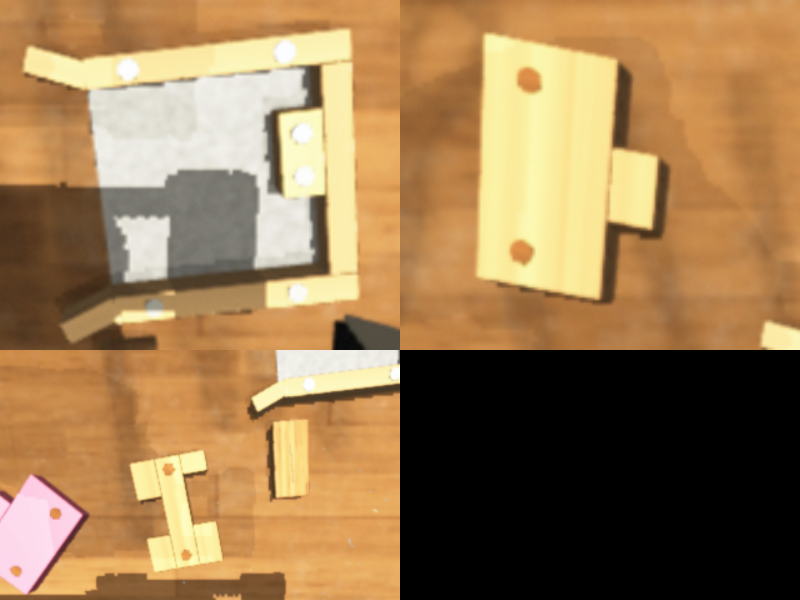

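The enlarged crop confirms the parts: the tongued plate has its tongue towards the tray, and the notched plate has two notches with the offset one facing the tray. The tray corners are also readable. I'll fit the tray frame from those corners, using rays onto the wall tops.

```bash
python3 - <<'E'
from h import *
import json
c={k:np.array(v) for k,v in json.load(open("pics/w_tray.json")).items()}
P=np.array([(350,30),(358,298),(88,90),(113,288),(278,110),(283,197),(324,66),(328,273)],float)/2.5+[225,110]-.3
M=np.array([(120,64),(120,-64),(0,50),(0,-50),(86,30),(86,-10),(106,50),(106,-50)])/1e3
W=cast(c,P,.024)
mc,wc=M.mean(0),W.mean(0)
U,S,Vt=np.linalg.svd((M-mc).T@(W-wc)); Rm=(U@Vt).T
t=wc-Rm@mc; th=np.arctan2(Rm[1,0],Rm[0,0])
print("tray",t,th, "\nresid mm",((W-(M@Rm.T+t))*1e3).round(1).tolist())
E
```

```text
tray [0.61182093 0.16695789] 0.09766147166792993 
resid mm [[-1.4, -1.6], [-0.0, 0.5], [0.6, -2.0], [1.4, 3.3], [-0.8, 0.7], [-0.2, 0.2], [0.8, -1.7], [-0.3, 0.7]]
```

```bash
cat >> h.py <<'E'
TH=.0977; T0=np.array([.6118,.1665])
def rot(a): return np.array([[np.cos(a),-np.sin(a)],[np.sin(a),np.cos(a)]])
def tray(x,y=0.): return T0+rot(TH)@np.array([x,y])
def rep(s): print(s,round(manip.current_clock(),1),manip.current_tool_pos().round(4),"F",manip.current_force().round(1),"gap",round(manip.current_finger_gap(),4))
E
python3 - <<'E'
from h import *
import json
c={k:np.array(v) for k,v in json.load(open("pics/w_n2.json")).items()}; im=cv2.imread("pics/w_n2.png")[:,:,::-1].copy()
m=cv2.inRange(cv2.cvtColor(im,cv2.COLOR_RGB2HSV),(145,40,120),(179,255,255))
w=cast(c,np.argwhere(m)[:,::-1],.02); C=np.array([.5277,.0086]); q=(w-C)@rot(.169)
near=q[(q[:,0]>-.08)&(abs(q[:,1]-.0025)<.014)]; px=near[:,0].max() if len(near) else -1
print("pink in finger lane reaches plate x",px)
if px<-.061:
    g=C+rot(.169)@[.007,.0025]
    manip.move_pose([*g,.06],down(.169)); manip.servo_line([*g,.005],vel=.1); rep("down")
    effector.close(20); rep("closed")
E
```

```text
pink in finger lane reaches plate x -1
down 6.3 [0.5348 0.012  0.0054] F [-0.6 -0.2  0.3] gap 0.0917
closed 7.4 [0.534  0.0122 0.0048] F [-0.4  0.2 -1.5] gap 0.0224
```

```bash
python3 - <<'E'
from h import *
for x,v in((-.11,.1),(-.07,.1),(-.03,.06),(0,.05),(.015,.05)):
    manip.servo_line([*tray(x,.0025),.005],down(TH),vel=v); rep(x)
    if np.linalg.norm(manip.current_force()[:2])>25: print("STOP"); break
cv2.imwrite("pics/top1.png",cv2.resize(viewer.get_image("top")[120:270,130:330,::-1],(800,600),interpolation=cv2.INTER_CUBIC))
E
```

```text
-0.11 9.0 [0.5023 0.1574 0.005 ] F [-0.3 -0.2 -1.8] gap 0.022
-0.07 9.6 [0.5417 0.1618 0.0048] F [ 0.5  0.3 -0.7] gap 0.0217
-0.03 10.4 [0.5816 0.166  0.0049] F [ 0.3  0.1 -0.5] gap 0.022
0 11.1 [0.6115 0.1689 0.0049] F [-0.3  0.1 -2. ] gap 0.0216
0.015 11.6 [0.627  0.1704 0.0049] F [ 1.2  0.2 -0.5] gap 0.0214
```

View pics/top1.png

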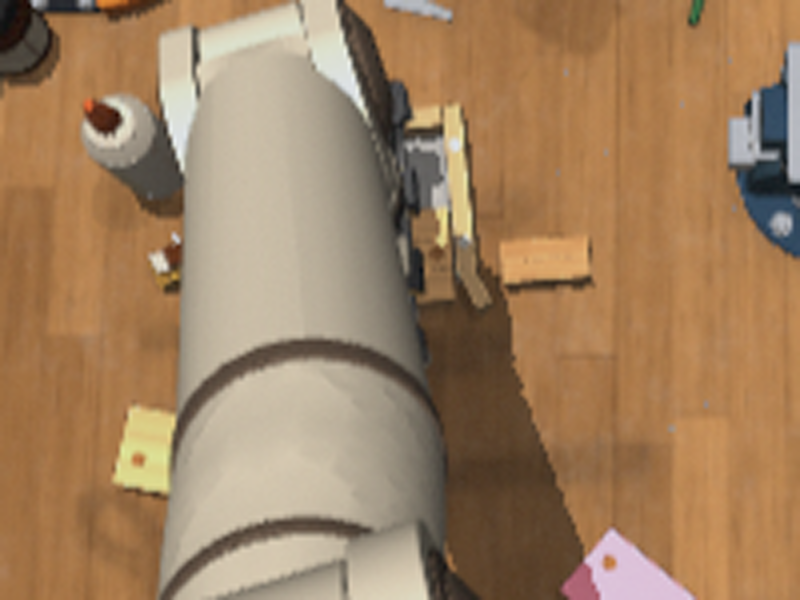

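No contact force, and the notched plate sits in the throat at (440,270) in the crop. I'll release it and fetch the tongued plate.

```bash
python3 - <<'E'
from h import *
effector.open_jaws(); p=manip.current_tool_pos(); manip.servo_line([p[0],p[1],.08],vel=.12)
g=[.4983,.2935]; manip.move_pose([*g,.08],down(-.176)); manip.sleep(.2)
# check notched plate from top while the arm is aside
im=viewer.get_image("top"); cv2.imwrite("pics/top2.png",cv2.resize(im[130:250,150:310,::-1],(800,600),interpolation=cv2.INTER_CUBIC))
manip.servo_line([*g,.005],vel=.1); effector.close(20); rep("closed")
manip.servo_line([*tray(-.12),.005],down(TH),vel=.1); rep("lane")
manip.servo_line([*tray(-.085),.005],down(TH),vel=.08); rep("pre")
E
```

```text
closed 15.9 [0.4987 0.2938 0.0056] F [-1.6 -0.1  4.4] gap 0.075
lane 17.4 [0.493  0.1542 0.0056] F [-0.   1.8  8.2] gap 0.0748
pre 18.0 [0.5252 0.1563 0.0052] F [-4.2  0.6 12.9] gap 0.075
```

View pics/top2.png

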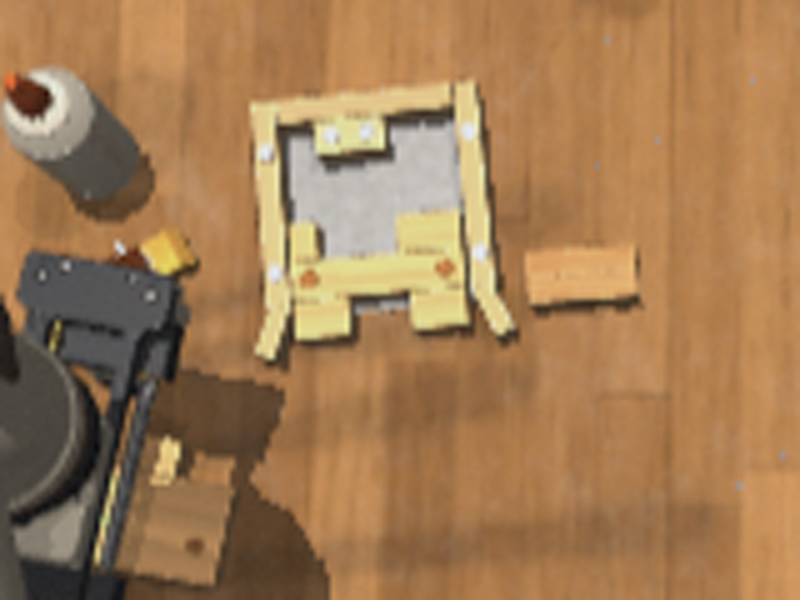

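The notched plate sits straight in the throat, in line with the key at (350,135). I'll drag the tongued plate in behind it. Its front finger will push the notched plate ahead of it.

```bash
python3 - <<'E'
from h import *
ok=True
for x in(-.07,-.055,-.04,-.028,-.0145):
    manip.servo_line([*tray(x),.006],down(TH),vel=.05); rep(x)
    if np.linalg.norm(manip.current_force()[:2])>25: print("STOP"); ok=False; break
if ok:
    effector.open_jaws(); rep("open"); p=manip.current_tool_pos(); manip.servo_line([p[0],p[1],.08],vel=.12)
    manip.move_pose([*tray(-.13),.08],down(TH+np.pi/2)) if manip.solve_ik([*tray(-.13),.08],down(TH+np.pi/2)) is not None else manip.move_pose([*tray(-.13),.08],down(TH-np.pi/2))
    effector.close(20); manip.move_pose([.45,-.1,.2],manip.current_tcp_rot()); rep("aside"); print(manip.current_q().round(2))
    im=viewer.get_image("top"); cv2.imwrite("pics/top3.png",cv2.resize(im[130:250,150:310,::-1],(800,600),interpolation=cv2.INTER_CUBIC))
E
```

```text
-0.07 18.5 [0.5417 0.1584 0.0054] F [-0.1  0.2 -1.1] gap 0.0751
-0.055 18.9 [0.5574 0.1612 0.0059] F [-0.1 -0.4 -1.8] gap 0.0748
-0.04 19.4 [0.5725 0.1626 0.006 ] F [-0.  -0.6 -1.5] gap 0.0749
-0.028 19.8 [0.5846 0.1638 0.0061] F [ 0.4 -0.3 -2.2] gap 0.0748
-0.0145 20.2 [0.598  0.1651 0.006 ] F [-0.1 -0.6 -1.9] gap 0.0749
open 20.7 [0.5972 0.1651 0.0061] F [-1.3 -0.4  0.7] gap 0.092
aside 25.2 [ 0.4501 -0.0989  0.1997] F [ 0.2  1.4 -0.8] gap 0.0004
[ 0.61  0.2  -0.5   2.03  0.11  0.94  1.72]
```

View pics/top3.png

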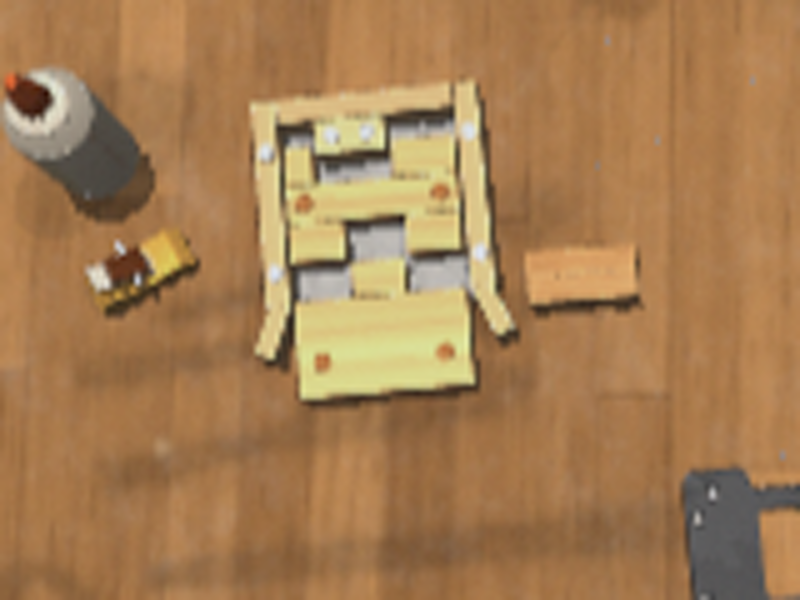

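Both plates are lined up: the tongue at (380,277) faces the near notch at (375,240), and the far notch is at the key (350,135). I'll push both home with the shut fingers, watching the force.

```bash
python3 - <<'E'
from h import *
q=down(TH+np.pi/2)
manip.move_pose([*tray(-.09),.08],q); manip.servo_line([*tray(-.09),.006],vel=.1); rep("down")
x=-.06
manip.servo_line([*tray(x),.006],vel=.06); rep(x)
while x<-.018:
    x+=.004 if x<-.034 else .0015
    manip.servo_line([*tray(x),.006],vel=.04); F=manip.current_force(); f=-F[:2]@[np.cos(TH),np.sin(TH)]
    print(round(x,4),((manip.current_tool_pos()[:2]-T0)@rot(TH)).round(4),F.round(1))
    if f>22: break
manip.servo_line([*tray(x-.03),.006],vel=.1); manip.servo_line([*tray(x-.03),.08],vel=.12)
manip.move_pose([.45,-.1,.2],q); rep("aside")
im=viewer.get_image("top"); cv2.imwrite("pics/top4.png",cv2.resize(im[130:250,150:310,::-1],(800,600),interpolation=cv2.INTER_CUBIC))
E
```

```text
down 27.3 [0.5227 0.158  0.0064] F [ 0.4 -0.5  0. ] gap 0.0005
-0.06 27.9 [0.5521 0.1606 0.0058] F [0.3 0.3 0.2] gap 0.0008
-0.056 [-0.0559  0.    ] [-0.1  0.7  0.7]
-0.052 [-0.0516  0.    ] [ 0.5 -0.2 -0.7]
-0.048 [-0.0475  0.    ] [ 1.1  0.4 -0.1]
-0.044 [-0.0435 -0.    ] [ 0.5 -0.5 -0.1]
-0.04 [-0.0396  0.    ] [ 0.1 -0.7  0.7]
-0.036 [-0.0357 -0.    ] [-0.4 -0.3  0.9]
-0.032 [-0.0315 -0.    ] [-0.8  0.4 -0.3]
-0.0305 [-0.0305  0.    ] [-1.5  0.1 -0.5]
-0.029 [-0.0289 -0.    ] [-1.5  0.1 -1.2]
-0.0275 [-0.0272 -0.    ] [-1.7  0.5  0.1]
-0.026 [-0.0266 -0.0001] [-4.3 -1.   1.9]
-0.0245 [-0.0266 -0.0001] [-7.9 -2.6  5.3]
-0.023 [-0.0266 -0.0001] [-10.9  -1.    7.3]
-0.0215 [-0.0265 -0.0001] [-14.4  -2.5  10.2]
-0.02 [-0.0265 -0.0001] [-17.5  -3.9  13.2]
-0.0185 [-0.0265 -0.0001] [-20.7  -2.   16.1]
-0.017 [-0.0265 -0.    ] [-25.3  -4.4  18.6]
aside 34.6 [ 0.4504 -0.0991  0.1997] F [-0.2  0.2  0.2] gap 0.0007
```

View pics/top4.png

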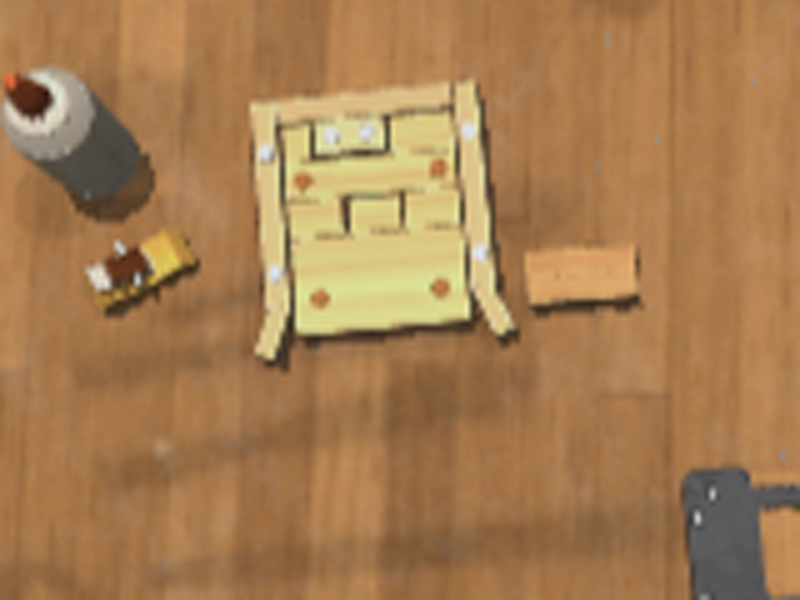

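The plates hit a hard stop at 25 N. The picture shows the plates interlocked, with only hairline fit gaps, and the bystanders in place. Handing in.

```bash
python3 -c "
from bench import manip
print(manip.hand_in())"
```

```text
the job is handed in; nothing more can be done
None
```

I handed the job in at about 35 s: both plates are pushed to a hard stop in the tray, with the key, notched plate and tongue interlocked and no visible gaps. The bystanders were left in place, and the hand-in call returned no verdict.

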